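Put the spice jar back in the carousel and hold it at the front

TASK

Take the dark-lidded glass spice jar that stands near the front of the worktop and lay it on its side in the empty cradle of the spice carousel, lid outwards, its foot against the wire stop, without dropping it. Turn the carousel by the wooden handle on top until this jar points squarely to the front edge of the worktop, and finish while still gripping the handle, so that the carousel cannot swing while I stick a date label on the lid. Leave the other things on the worktop where they are.

Things in the scene. Friction and masses are not known exactly. Their poses are not given: they have to be found in the camera images.
- dark_jar: the loose glass spice jar; its lid is dark brown round the side, tan on top. Stands upright on the front half of the worktop, right of the carousel (not the fixed jars at the back wall), in front of the microwave, which is 300 mm high; 44 mm diameter, 96 mm tall, about 0.11 kg; origin at the centre of its foot, z along its axis towards the lid. The lid is the top 21 mm, as wide as the glass
- jar_lid (a point): centre of the top of the dark jar's lid, 96 mm from its origin along its axis
- carousel: black round foot of the carousel, fixed to the worktop; origin under its centre, on the upright turning axis; x points away from the robot, so front is -x. On it turns a wooden disc, diameter 280 mm, top at 28 mm, with four wire cradles 90 degrees apart: three hold yellow-lidded jars (fixed in their cradles, highest edge at 127 mm), one is empty
- turntable (a joint): turning angle of the carousel, rad, counter-clockwise seen from above; 0 when the empty cradle points straight to the front (-x), +1.57 when it points to the right (-y). Turns freely with a light drag (0.05 N m) and stays where it is left
- cradle_foot (a point): in the empty cradle, turning with it: resting place of the centre of the jar's foot, 45 mm from the turning axis, 60 mm above the worktop; an upright wire stop is just behind it. The jar lies on two 5 mm wire rails, 15 mm either side of its axis and 18 mm below it, from the foot to 74 mm. Beside the rails fingers have free space down to the disc
- cradle_lid (a point): in the empty cradle: resting place of the centre of the lid's top, 96 mm from cradle_foot, radially outwards and sloping up at 30 degrees to the horizontal (the jar lies with its lid outwards and higher than its foot)
- handle_grip (a point): centre of the wooden bar handle on top of the carousel, on the turning axis, 151 mm above the worktop; the bar is 64 mm long, 14 mm thick and 26 mm high, on a 13 mm steel post; at turntable = 0 its length runs along y and its thickness along x, and it turns with the carousel
- salt_shaker: loose glass salt shaker with a grey cap, 44 mm diameter, 90 mm tall, upright; origin at its foot; leave alone
- mug: loose white mug, 92 mm diameter, 95 mm tall, with a handle; origin under its middle; leave alone
- tomato_tin: loose low tin, 75 mm diameter, 58 mm tall, to the left of the microwave; origin at its foot; leave alone
Mind the look-alikes: they are no part of the job. Leave any green or yellow look-alike of the dark_jar alone.

How it is judged:
By the outcome, as a careful person would: the job done as asked, in the order asked, and still so for the second after the job is handed in, while the arm keeps its last pose, push and grip.
It also fails if it takes over 51 s, if anything falls off the work surface, if the arm or the gripper's body presses on something with over 40 N, if the wrist force passes 120 N, or if a joint passes its speed limit or range.

ROBOT

A 7-joint arm with a two-finger parallel gripper is mounted at the origin on a cart in front of the work surface, level with it; the furniture and walls round the work are solid. World frame = base frame: x ahead of the robot, y to its left, z up, the work surface at z = 0. Lengths are in mm, angles in rad, forces in N, time in s.
With the tool pointing down it reaches from about 400 to 875 mm from the base axis. Payload 4.4 kg.
Tool frame: the origin (TCP) lies midway between the tips of the shut fingers; the grasp point (between the pads) lies ctrl.grip_depth behind it (ctrl.grip_depth is the distance from the TCP to the grasp point, in mm); z points along the fingers, y is the line along which they close (so a half turn about z gives the same grasp; the last joint's range is limited). The gripper opens to 85 mm and grips with 20 to 120 N. Pads are 22 mm wide; open, the fingers measure 114 mm over their backs; the gripper's body (76 mm by 85 mm) begins 54 mm behind the grasp point. The pads swing forward as they close: fully open they stand 13 mm farther back than shut.
Start: joints at [1.161, 0.628, 0.038, 1.517, -0.027, 0.996, -0.02], TCP at [219.122, -611.967, 231.313] pointing down, gripper open.
Joint ranges: [-3.06, 3.06], [-0.37, 2.12], [-1.25, 1.32], [0.18, 2.47], [-1.1, 4.24], [0.23, 1.98], [-2.94, 2.94]. Speed limits (rad/s): [2.57, 2.57, 3.14, 3.14, 3.14, 3.14, 3.14].

INTERFACE

Orientations are given as [roll, pitch, yaw] about the fixed x, y, z axes, in that order (R = Rz(yaw) Ry(pitch) Rx(roll)).
In Python, from cell import ctrl gives the robot as it stands.
- The arm moves only by the tool carry_out, never from a script. Its argument "deltas" is one flat list of numbers, 7 for each row, row after row: the turn, a rotation vector about the tool's x, y, z in degrees, then the shift along the tool's x, y, z in m, then the closure, from -1 (fully open) to 1 (shut). In form: [wx, wy, wz, dx, dy, dz, claw, wx, wy, wz, dx, dy, dz, claw, ...]. A call has 1 to 12 rows; each row shifts and turns the commanded pose from where the row before left it, along the tool's axes as they then stand; what a row does not reach is not made up. A row lasts 1/8 s, in which the tool goes at most 62.5 mm and 10.7 degrees, less where a joint would pass 70% of its speed; a pose out of reach is approached as far as the arm can. A call with a gripper value outside its range is refused whole. The fingers move at their own pace and stop on an object; the grip force is fixed at half the most. Time passes only in rows, so rows that do not move let the fingers close. It gives the time, the measured TCP pose, the force, the opening and the grip force at its end, in the units of the state.
- ctrl.read_state(): the state, without advancing time (a new reading comes with each control period).
- ctrl.get_image(name): name is "scene" or "top"; returns the picture (480x640x3 uint8, red, green, blue); there is no depth.
- ctrl.calibration(name): a dict with "mtx" (3x3 intrinsics, pixels), "R" (3x3) and "t" (3): a world point X has camera coordinates R X + t. Camera axes: x right, y down, z forward; pixel columns grow to the right and rows downward; lengths in mm; the calibration is good to about 2 mm. A picture is of the moment at which its call begins. calibration takes no time and is no camera call.
- ctrl.finish_job(): hands the job in; it is judged then, once.
The state is a dict: "clock": time; "qpos": joint angles; "qd": joint speeds; "tau": joint torques, N m; "eef_pos": TCP position; "tool_rot": TCP orientation; "force": force on the tool from outside, world axes, zero at the start; "torque": the same for the moment, N m; "width": finger opening in mm; "gripper_force": force on a finger pad.
Only numpy, scipy, OpenCV 4.12 (cv2) and the standard library are available. Lean on these libraries where they do the work, as an engineer would, in place of code of your own. Each camera call takes 0.05 s, during which the arm holds its last target. There are 200 camera calls.

## Working session

There is one attempt and no reset: what is moved stays moved. The work goes in short steps, Python scripts to look and compute and a tool call to move; the robot and the scene stay as the last step left them, time stands still between calls to the robot, and variables do not carry over. Pictures are saved under pics/ and viewed, at most 10 in all, crops included, and the job is handed in when it is done.

Besides the shell and the picture viewer there is one more tool, called after "Request:" as name(argument=value, ...) on one line, values as JSON. carry_out: Moves the arm, as the interface text tells. Its arguments: {"type":"object","properties":{"deltas":{"type":"array"}},"required":["deltas"]}

```bash
ls; mkdir -p pics
python3 - <<'E'
from cell import ctrl
import cv2
for n in("scene","top"):
    cv2.imwrite(f"pics/{n}0.png",ctrl.get_image(n)[:,:,::-1])
    print(n,ctrl.calibration(n))
print(ctrl.read_state(),ctrl.grip_depth)
E
```

```text
pics
scene {'mtx': array([[608.63677094,   0.        , 326.32648881],
       [  0.        , 608.63677094, 231.37035238],
       [  0.        ,   0.        ,   1.        ]]), 'R': array([[ 0.56802572, -0.82269888,  0.02265702],
       [-0.48444911, -0.35648529, -0.79889129],
       [ 0.66532386,  0.44281463, -0.60104855]]), 't': array([-378.97084684,  319.93151284, 1495.48507459])}
top {'mtx': array([[489.39388439,   0.        , 314.57724565],
       [  0.        , 489.39388439, 241.98472255],
       [  0.        ,   0.        ,   1.        ]]), 'R': array([[-0.01951343, -0.99974644, -0.0112376 ],
       [-0.99317565,  0.02067537, -0.11478092],
       [ 0.11498416,  0.00892114, -0.99332727]]), 't': array([ -36.52396351,  567.64604485, 1355.07826984])}
{'clock': 0.1, 'qpos': array([ 1.1611715 ,  0.62925541,  0.03841672,  1.51826071, -0.02700418,
        0.99631043, -0.02003895]), 'qd': array([ 0.00052957, -0.00218931, -0.00063816, -0.00239707, -0.00038275,
        0.00032158,  0.00059425]), 'tau': array([ 2.72633210e-03, -5.64538121e+01,  1.23064578e+00, -1.93974388e+01,
        1.13430523e-02,  5.49499237e-03, -4.36094297e-06]), 'eef_pos': array([ 218.96538233, -611.41288562,  230.48171611]), 'tool_rot': array([-3.13987559e+00, -2.54971314e-06,  3.43806445e-01]), 'force': array([-0.19103223, -0.17142692,  0.15300102]), 'torque': array([-0.04356213,  0.00604951,  0.01690957]), 'gripper_force': 0.0, 'width': 84.92080995454093} 18.700000000000003
```

View pics/scene0.png

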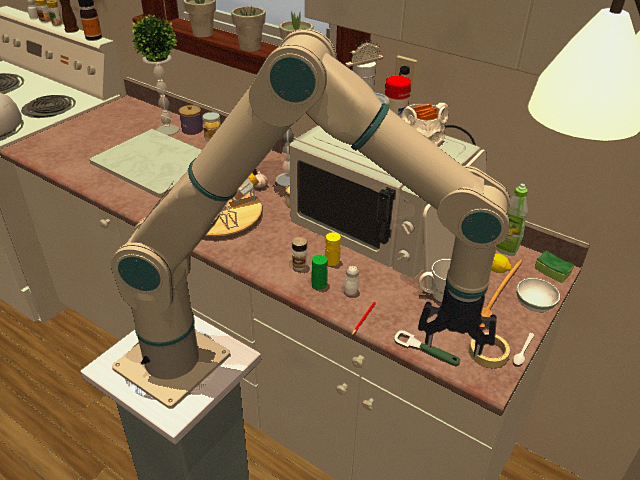

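View pics/top0.png

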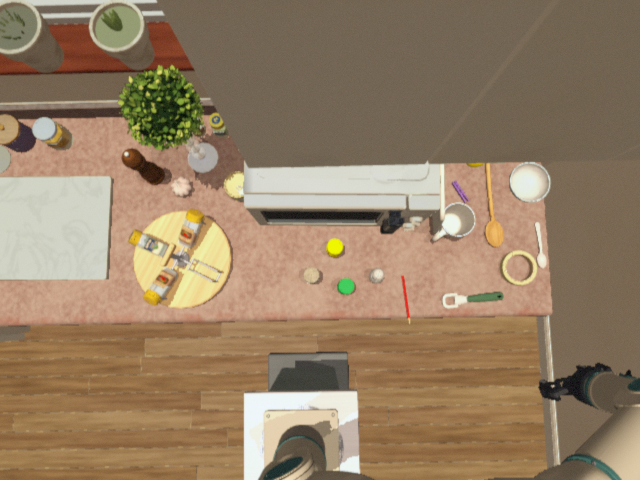

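The scene view shows the dark jar at about (299,255) and the carousel at about (235,215). The top view shows the jar at (312,275), the disc at (182,259), and the empty cradle pointing right and slightly to the front. I'll enlarge the top view.

Run:
```python
import cv2,numpy as np
t=cv2.imread("pics/top0.png");s=cv2.imread("pics/scene0.png")
a=cv2.resize(t[200:320,120:240],None,fx=5,fy=5,interpolation=cv2.INTER_CUBIC)
b=cv2.resize(t[220:310,290:330],None,fx=5,fy=5,interpolation=cv2.INTER_CUBIC)
b=np.vstack([b,np.zeros((150,200,3),np.uint8)])
cv2.imwrite("pics/c1.png",np.hstack([a,b]))
cv2.imwrite("pics/c2.png",cv2.resize(s[160:310,180:380],None,fx=4,fy=4,interpolation=cv2.INTER_CUBIC))
```

```text
(no output)
```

View pics/c1.png

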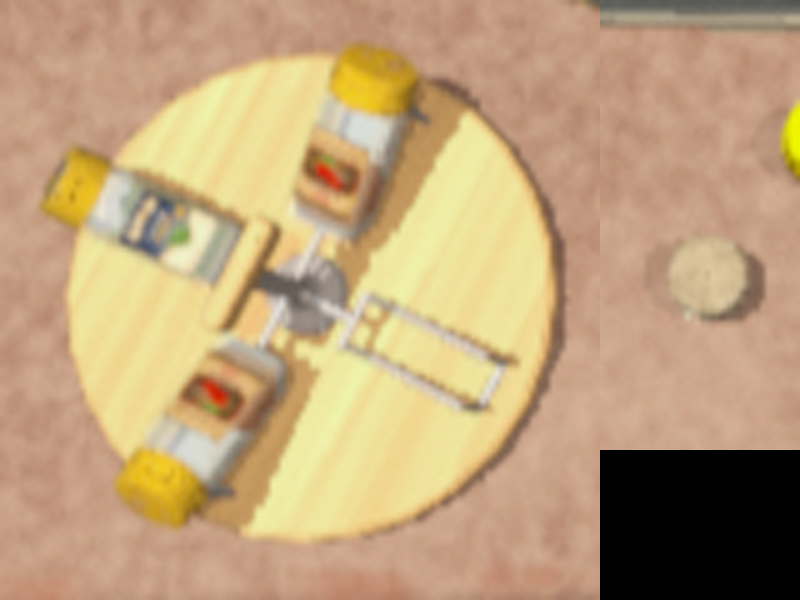

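View pics/c2.png

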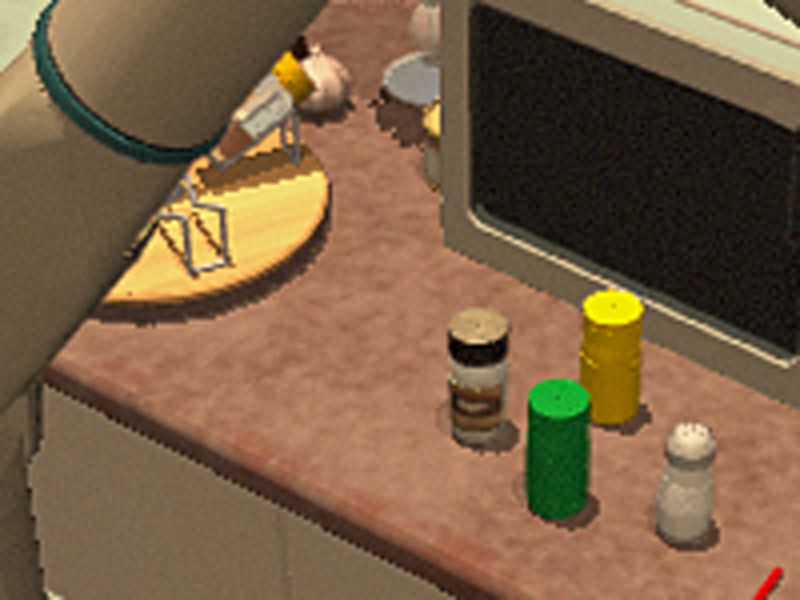

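```bash
cat > h.py <<'E'
from cell import ctrl
import numpy as np
from scipy.spatial.transform import Rotation as Ro
def world(n,px,z):
    c=ctrl.calibration(n);d=c["R"].T@np.linalg.solve(c["mtx"],[*px,1]);o=-c["R"].T@c["t"]
    return (o+d*(z-o[2])/d[2]).round(1)
def proj(n,X):
    c=ctrl.calibration(n);p=c["mtx"]@(c["R"]@np.asarray(X,float)+c["t"]);return (p[:2]/p[2]).round(1)
E
python3 - <<'E'
from h import *
T=lambda u,v,z:world("top",(120+u/5,200+v/5),z)
for n,a in dict(c=(312,298,28),L=(68,298,28),R=(555,298,28),Tp=(312,55,28),B=(312,542,28),h1=(265,218,164),h2=(217,325,164),hm=(241,272,164)).items(): print(n,T(*a))
w=lambda r:60+r*.5-18*.866
# rail ends: radial along 0..74 -> 45+..; z
for n,a in dict(i1=(372,298,44),i2=(345,345,44),o1=(510,360,81),o2=(475,408,81)).items(): print(n,T(*a))
print("jar top",world("top",(311.6,275.4),96),"scene top",world("scene",(180+479/4,160+326/4),96), "foot scene",proj("scene",world("top",(311.6,275.4),96)*[1,1,0]))
E
```

```text
c [524.8 328.6  28. ]
L [527.6 467.8  28. ]
R [521.9 190.2  28. ]
Tp [664.9 330.2  28. ]
B [387.3 327.   28. ]
h1 [555. 315. 164.]
h2 [500.3 338.9 164. ]
hm [527.3 327.  164. ]
i1 [522.7 290.3  44. ]
i2 [496.6 305.2  44. ]
o1 [484.2 205.2  81. ]
o2 [458.5 224.2  81. ]
jar top [469.4 -38.8  96. ] scene top [472.  -40.1  96. ] foot scene [299.  267.5]
```

The top-view crop gives the disc centre as (312,298) and the cradle's outer corners as (510,360) and (475,408). The scene crop shows the dark jar with green, yellow and salt look-alikes close on its right. Next I'll check clearances and choose the grasp.

```bash
cat >> h.py <<'E'
J=np.array([470.5,-39.5,0]);C=np.array([526,328,0.]);TH=np.radians(65.3)
def tool(h,tilt):  # tool z tilted by tilt from down towards azimuth h (deg); tool y = azimuth h+90
    h,a=np.radians([h,tilt]);H=np.array([np.cos(h),np.sin(h),0])
    z=H*np.sin(a)-[0,0,np.cos(a)];y=np.array([-np.sin(h),np.cos(h),0])
    return np.column_stack([np.cross(y,z),y,z])
def go(P,R,cmd=None):
    """print delta from pose cmd(pos,R) (default measured) to P,R: rotvec deg (tool), shift tool m if shift done first"""
    if cmd is None:
        s=ctrl.read_state();cmd=(s["eef_pos"],Ro.from_euler("xyz",s["tool_rot"]).as_matrix())
    rv=np.degrees(Ro.from_matrix(cmd[1].T@R).as_rotvec())
    d=np.asarray(P)-cmd[0]
    print("rot",rv.round(2),"|",np.linalg.norm(rv).round(1),"shift before rot",(cmd[1].T@d/1e3).round(4),"after rot",(R.T@d/1e3).round(4),np.linalg.norm(d).round(1),"world",d.round(1))
E
python3 - <<'E'
from h import *
for n,p in dict(green=(346.5,286.5),yel=(335,247.5),salt=(377,276)).items():
    w=world("top",p,95);print(n,w,w-J)
for hh in(-50,-60,-70):
    R=tool(hh,30);G=J+[0,0,66]
    print(hh,"tcp",G+18.7*R[:,2]); go(G+18.7*R[:,2]-100*R[:,2],R)
s=ctrl.read_state();
R=Ro.from_euler("xyz",s["tool_rot"]).as_matrix();print(R.round(2))
E
```

```text
green [ 437.9 -131.6   95. ] [-32.6 -92.1  95. ]
yel [ 543.4 -103.4   95. ] [ 72.9 -63.9  95. ]
salt [ 464.3 -214.1   95. ] [  -6.2 -174.6   95. ]
-50 tcp [476.51006415 -46.66251554  49.80532495]
rot [ -28.85  -20.13 -107.41] | 113.0 shift before rot [ 0.4155 -0.4916  0.0949] after rot [ 0.3216  0.5603 -0.0771] 650.6 world [225.4 603.1 -94.1]
-60 tcp [475.175      -47.59733753  49.80532495]
rot [-26.26 -21.94 -97.73] | 103.5 shift before rot [ 0.4223 -0.4935  0.0949] after rot [ 0.4023  0.5038 -0.1236] 656.4 world [231.2 607.1 -94.1]
-70 tcp [473.69788834 -48.286126    49.80532495]
rot [-23.67 -23.54 -88.03] | 94.1 shift before rot [ 0.4294 -0.4941  0.0949] after rot [ 0.4732  0.432  -0.1646] 661.5 world [237.6 610.1 -94.1]
[[ 0.94  0.34 -0.  ]
 [ 0.34 -0.94  0.  ]
 [ 0.   -0.   -1.  ]]
```

```bash
cat >> h.py <<'E'
tool0=tool
def tool(h,tilt): return tool0(h,tilt)@np.diag([-1,-1,1])
E
python3 - <<'E'
from h import *
R=tool(15,30);G=J+[0,0,66];P=G+18.7*R[:,2];print(P,R.round(2))
go(P-110*R[:,2],R)
s=ctrl.read_state();R0=Ro.from_euler("xyz",s["tool_rot"]).as_matrix()
Q=s["eef_pos"]+[0,0,0]
go(P-110*R[:,2],R0)
E
```

```text
[479.53140648 -37.08004193  49.80532495] [[ 0.84  0.26  0.48]
 [ 0.22 -0.97  0.13]
 [ 0.5   0.   -0.87]]
rot [-1.33 29.99  4.57] | 30.4 shift before rot [ 0.3841 -0.4573  0.0862] after rot [ 0.2564 -0.4873  0.2466] 603.4 world [207.4 560.1 -85.4]
rot [0. 0. 0.] | 0.0 shift before rot [ 0.3841 -0.4573  0.0862] after rot [ 0.3841 -0.4573  0.0862] 603.4 world [207.4 560.1 -85.4]
```

Request:
carry_out(deltas=[0,0,0,0.035,-0.0416,0.0078,-0.55,0,0,0,0.035,-0.0416,0.0078,-0.55,0,0,0,0.035,-0.0416,0.0078,-0.55,0,0,0,0.035,-0.0416,0.0078,-0.55,0,0,0,0.035,-0.0416,0.0078,-0.55,0,0,0,0.035,-0.0416,0.0078,-0.55,0,0,0,0.035,-0.0416,0.0078,-0.55,0,0,0,0.035,-0.0416,0,-0.55,0,0,0,0.035,-0.0416,0,-0.55,-0.4,10,1.5,0,0,0,-0.55,-0.4,10,1.5,0,0,0,-0.55,-0.5,10,1.6,0,0,0,-0.55])

```text
clock: 1.6
eef_pos: [392.7, -137.0, 178.6]
tool_rot: [-3.097, -0.317, 0.306]
force: [-0.1, 0.6, 0.1]
width: 66.5
gripper_force: 0.0
```

Run:
```python
from h import *
s=ctrl.read_state();print(s["clock"],s["eef_pos"],s["qpos"].round(2),s["width"],s["qd"].round(2))
R=tool(15,30);G=J+[0,0,66];P=G+18.7*R[:,2]
go(P-110*R[:,2],R)
```

```text
1.6 [ 392.66668139 -136.95380655  178.57104377] [ 0.63  0.36 -0.19  2.37 -0.71  0.28 -0.13] 66.4837811568754 [ 0.83  0.01 -0.57  0.26 -1.99 -0.25  2.18]
rot [-3.58 11.9   2.04] | 12.6 shift before rot [ 0.0446 -0.0692  0.053 ] after rot [ 0.0307 -0.074   0.0564] 98.0 world [ 33.7  85.6 -33.5]
```

Request:
carry_out(deltas=[0,0,0,0,0,0,-0.55])

```text
clock: 1.72
eef_pos: [391.5, -138.3, 178.3]
tool_rot: [-3.095, -0.314, 0.3]
force: [-0.3, 0.7, 0.3]
width: 65.9
gripper_force: 0.0
```

Run:
```python
from h import *
s=ctrl.read_state();print(s["clock"],s["eef_pos"],s["qpos"].round(2),s["width"],s["qd"].round(2))
R=tool(15,30);G=J+[0,0,66];P=G+18.7*R[:,2]
go(P-110*R[:,2],R)
```

```text
1.725 [ 391.46531906 -138.34607181  178.25203765] [ 0.63  0.36 -0.19  2.37 -0.7   0.28 -0.15] 65.93050442855574 [-0.04  0.    0.01 -0.04  0.11  0.01 -0.11]
rot [-3.53 12.07  1.72] | 12.7 shift before rot [ 0.046  -0.0704  0.0531] after rot [ 0.0321 -0.075   0.0569] 99.5 world [ 34.9  87.  -33.2]
```

Request:
carry_out(deltas=[0,0,0,0.023,-0.035,0.0,-0.55,0,0,0,0.023,-0.035,0.0,-0.55,-1.7,6,0.9,0,0,0,-0.55,-1.7,6,0.9,0,0,0,-0.55,0,0,0,0,0,0,-0.55])

```text
clock: 2.35
eef_pos: [404.5, -65.0, 231.7]
tool_rot: [-3.11, -0.457, 0.267]
force: [0.6, -0.4, -0.4]
width: 66.5
gripper_force: 0.0
```

Run:
```python
from h import *
s=ctrl.read_state();print(s["clock"],s["eef_pos"],s["qpos"].round(2),s["width"],s["qd"].round(2))
for a in(30,):
  R=tool(15,a);G=J+[0,0,66];P=G+18.7*R[:,2]
  go(P-110*R[:,2],R)
```

```text
2.35 [404.47977737 -65.00002966 231.74753901] [ 0.57  0.2  -0.29  2.47 -1.09  0.23  0.04] 66.47254205348271 [-0.09  0.03  0.07 -0.01 -0.01  0.01 -0.03]
rot [-1.94  3.82  0.21] | 4.3 shift before rot [-0.016  -0.0046  0.0889] after rot [-0.0219 -0.0075  0.0874] 90.5 world [ 21.9  13.7 -86.7]
```

```bash
cat > k.py <<'E'
import numpy as np, itertools
from scipy.spatial.transform import Rotation as Ro
from scipy.optimize import least_squares
LO=np.array([-3.06,-.37,-1.25,.18,-1.1,.23,-2.94]);HI=np.array([3.06,2.12,1.32,2.47,4.24,1.98,2.94])
def fk(q,p,sg):
    q=q*np.array(sg);o1,h,L1,L2,L3,o7,e1,e2=p
    R=Ro.from_euler("z",q[0]+o1);x=np.array([0,0,h])
    R=R*Ro.from_euler("y",q[1])*Ro.from_euler("z",q[2]);x=x+R.apply([e1,0,L1])
    R=R*Ro.from_euler("y",q[3]);x=x+R.apply([e2,0,L2])
    R=R*Ro.from_euler("z",q[4])*Ro.from_euler("y",q[5]);x=x+R.apply([0,0,L3])
    return x,R*Ro.from_euler("z",q[6]+o7)
E
python3 - <<'E'
from k import *
from cell import ctrl
s=ctrl.read_state()
D=[([ 1.1611715,.62925541,.03841672,1.51826071,-.02700418,.99631043,-.02003895],[218.965,-611.413,230.48],[-3.139876,0,.343806]),
([.63,.36,-.19,2.37,-.7,.28,-.15],[391.47,-138.35,178.25],[-3.095,-.314,.3]),
(s["qpos"],s["eef_pos"],s["tool_rot"])]
best=[]
for sg in itertools.product([1],[1],[1,-1],[1],[1,-1],[1],[1,-1]):
  def f(p):
    r=[]
    for q,x,e in D:
        X,R=fk(np.array(q),p,sg);r+=list(X-x)+list(300*(Ro.from_euler("xyz",e).inv()*R).as_rotvec())
    return np.array(r)
  for o7 in(0,1.57,3.14,-1.57):
    o=least_squares(f,[-2.39,300,450,450,250,o7,0,0]);best.append((o.cost,sg,o.x.round(3)))
best.sort(key=lambda b:b[0])
for b in best[:3]: print(b)
print(s["qpos"])
E
```

```text
(np.float64(51575.68712025206), (1, 1, -1, 1, -1, 1, 1), array([-2.370000e+00,  1.943490e+02,  2.154211e+03,  4.840080e+02,
        2.036292e+03,  9.130000e-01, -1.178349e+03,  1.203080e+02]))
(np.float64(51575.687120302726), (1, 1, -1, 1, -1, 1, 1), array([-2.370000e+00,  1.943500e+02,  2.154210e+03,  4.840090e+02,
        2.036292e+03,  9.130000e-01, -1.178349e+03,  1.203080e+02]))
(np.float64(51575.68712038788), (1, 1, -1, 1, -1, 1, 1), array([-2.370000e+00,  1.943500e+02,  2.154210e+03,  4.840090e+02,
        2.036291e+03,  9.130000e-01, -1.178349e+03,  1.203080e+02]))
[ 0.57101557  0.19942249 -0.29329357  2.46564734 -1.09392025  0.23348972
  0.04073512]
```

Run:
```python
from k import *
from cell import ctrl
s=ctrl.read_state()
D=[([ 1.1611715,.62925541,.03841672,1.51826071,-.02700418,.99631043,-.02003895],[218.965,-611.413,230.48],[-3.139876,0,.343806]),
([.63,.36,-.19,2.37,-.7,.28,-.15],[391.47,-138.35,178.25],[-3.095,-.314,.3]),
(s["qpos"],s["eef_pos"],s["tool_rot"])]
best=[]
for sg in itertools.product([1,-1],[1],[1,-1],[1],[1,-1],[1],[1,-1]):
  def f(p):
    r=[]
    for q,x,e in D:
        X,R=fk(np.array(q),p,sg);r+=list(X-x)+list(300*(Ro.from_euler("xyz",e).inv()*R).as_rotvec())
    return np.array(r)
  for o7 in(0,1.57,3.14,-1.57):
    for o1 in(-2.39,0):
      o=least_squares(f,[o1,300,450,450,250,o7,0,0],loss="soft_l1");best.append((o.cost,sg,o.x.round(3),f(o.x).round(1)))
best.sort(key=lambda b:b[0])
for b in best[:2]: print(b)
```

```text
(np.float64(10.076265160663235), (-1, 1, -1, 1, -1, 1, -1), array([-301.632,  361.453,  503.016,  398.673,  285.493,  887.46 ,
         35.666,   16.663]), array([ 0.4,  0.1, -0. , -0. ,  0. , -0. ,  0.2,  0.4, -0. , -4.9,  0.4,
        1.4, -0.1, -0.4,  0. , -5.2,  0.2, -1.3]))
(np.float64(10.076265160671156), (-1, 1, -1, 1, -1, 1, -1), array([-37.739, 361.453, 503.016, 398.673, 285.493, 560.735,  35.666,
        16.663]), array([ 0.4,  0.1, -0. , -0. ,  0. , -0. ,  0.2,  0.4, -0. , -4.9,  0.4,
        1.4, -0.1, -0.4,  0. , -5.2,  0.2, -1.3]))
```

```bash
cat >> k.py <<'E'
SG=(-1,1,-1,1,-1,1,-1);PP=np.array([-.040,361.453,503.016,398.673,285.493,1.531,35.666,16.663])
M=.05
def ik(P,R,q0=None,n=8,seed=0):
    rng=np.random.default_rng(seed);T=Ro.from_matrix(R);best=None
    f=lambda q:np.r_[(fk(q,PP,SG)[0]-P)/10,30*(T.inv()*fk(q,PP,SG)[1]).as_rotvec()]
    for i in range(n):
        s=np.clip(q0,LO+M+.01,HI-M-.01) if q0 is not None and i==0 else rng.uniform(LO+.3,HI-.3)
        if q0 is None or i: s[0]=np.clip(-np.arctan2(P[1],P[0])+rng.normal()*.3,-2.9,2.9)
        o=least_squares(f,s,bounds=(LO+M,HI-M),max_nfev=60)
        if best is None or o.cost<best[0]: best=(o.cost,o.x)
        if best[0]<1e-3: break
    return best
E
cat > scan.py <<'E'
from k import *
from h import *
dd=np.array([-np.cos(TH),-np.sin(TH),0])
az=np.degrees(np.arctan2(dd[1],dd[0]))
def place(al,s):  # tool pose at place; tool z towards dd by al-60
    R0=tool(az,al-60); u=dd*np.cos(np.pi/6)+[0,0,.5]
    G=C+45*dd+[0,0,60]+s*u
    return G+18.7*R0[:,2],R0
if __name__=="__main__":
  s=66
  for al in(0,15,30,45,60,75):
    P,R=place(al,s)
    for fl in(0,1):
      R_=R@np.diag([-1,-1,1]) if fl else R
      a=ik(P,R_);b=ik(P+[0,0,80],R_)
      print("place",al,fl,round(a[0],3),round(b[0],3),a[1].round(2))
    for hh in range(-180,180,30):
      R=tool(hh,al);P=J+[0,0,s]+18.7*R[:,2]
      for fl in (0,1):
        R_=R@np.diag([-1,-1,1]) if fl else R
        a=ik(P,R_,n=5)
        if a[0]<.05:
          b=ik(P-90*R_[:,2],R_,n=4); c=ik(P+[0,0,70],R_,n=4); print("  pick",al,hh,fl,round(b[0],3),round(c[0],3))
      if al==0 and hh>=0: break
E
time python3 scan.py
```

```text
place 0 0 0.0 0.0 [ 0.83  1.63 -1.2   2.25  2.59  0.39  0.69]
place 0 1 0.0 0.0 [-0.18  0.96  0.09  2.25  4.18  1.14  1.56]
  pick 0 -180 0 0.0 0.002
  pick 0 -180 1 0.0 0.0
  pick 0 -150 0 0.0 0.0
  pick 0 -150 1 0.0 0.0
  pick 0 -120 0 0.0 0.0
  pick 0 -120 1 0.0 0.135
  pick 0 -90 0 0.0 0.0
  pick 0 -90 1 0.0 0.0
  pick 0 -60 0 0.0 0.0
  pick 0 -60 1 0.0 0.0
  pick 0 -30 0 0.0 0.0
  pick 0 -30 1 0.0 0.0
  pick 0 0 0 0.0 0.0
  pick 0 0 1 0.0 0.002
place 15 0 0.0 0.0 [ 0.64  1.3  -1.11  2.24  2.37  0.39  0.57]
place 15 1 0.0 0.0 [ 0.68  1.4  -1.2   2.24  2.23  0.49 -2.38]
  pick 15 -180 0 0.0 0.0
  pick 15 -180 1 0.0 0.0
  pick 15 -150 0 0.0 0.0
  pick 15 -150 1 0.0 0.0
  pick 15 -120 0 0.0 0.0
  pick 15 -120 1 0.0 0.0
  pick 15 -90 0 0.0 0.0
  pick 15 -90 1 0.0 0.0
  pick 15 -60 0 0.0 0.0
  pick 15 -60 1 0.0 0.0
  pick 15 -30 0 0.015 0.081
  pick 15 -30 1 0.0 0.0
  pick 15 0 0 0.0 0.005
  pick 15 0 1 0.0 0.0
  pick 15 30 0 0.0 0.0
  pick 15 30 1 0.001 0.0
  pick 15 60 0 0.0 0.0
  pick 15 60 1 0.0 0.0
  pick 15 90 0 0.0 0.0
  pick 15 90 1 0.0 0.0
  pick 15 120 0 0.0 0.0
  pick 15 12
[... 1909 characters left out ...]

  pick 60 150 0 0.0 0.0
  pick 60 150 1 0.0 0.0
place 75 0 0.0 0.0 [-0.38  0.81 -0.27  1.76  0.45  0.87  1.79]
place 75 1 0.0 0.0 [-0.06  0.94 -0.74  1.76  0.85  1.07 -1.66]
  pick 75 -150 0 2.041 0.0
  pick 75 -150 1 2.041 0.0
  pick 75 -120 0 0.0 0.0
  pick 75 -120 1 0.0 0.0
  pick 75 -90 0 0.0 0.007
  pick 75 -90 1 0.0 0.0
  pick 75 -60 0 0.0 0.0
  pick 75 -60 1 0.0 0.0
  pick 75 -30 0 6.482 4.999
  pick 75 -30 1 6.482 4.999
  pick 75 30 0 6.997 0.175
  pick 75 30 1 0.071 0.175
  pick 75 60 0 0.0 0.0
  pick 75 90 0 0.0 0.0
  pick 75 90 1 0.0 0.005
  pick 75 120 0 0.0 0.0
  pick 75 120 1 0.0 0.0
  pick 75 150 0 8.301 0.0
  pick 75 150 1 8.301 0.0
real	6m34.440s
user	6m30.726s
sys	0m0.369s
```

```bash
cat > chain.py <<'E'
from scan import *
from scipy.spatial.transform import Slerp
def chain(q,W,verbose=True):
    x,R=fk(q,PP,SG)
    for nm,P,Rt in W:
        sl=Slerp([0,1],Ro.concatenate([R,Ro.from_matrix(Rt)]));x0=x;worst=0
        n=max(4,int(np.degrees((R.inv()*Ro.from_matrix(Rt)).magnitude())/12))
        for t in np.linspace(0,1,n+1)[1:]:
            X=x0+t*(P-x0);T=sl(t)
            f=lambda v:np.r_[(fk(v,PP,SG)[0]-X)/10,30*(T.inv()*fk(v,PP,SG)[1]).as_rotvec(),.02*(v-q)]
            o=least_squares(f,np.clip(q,LO+.02,HI-.02),bounds=(LO+.01,HI-.01),max_nfev=15);q=o.x;worst=max(worst,o.cost)
        x,R=X,T
        print(nm,round(worst,3),q.round(2))
if __name__=="__main__":
  F=np.diag([-1,-1,1]);q=ctrl.read_state()["qpos"]
  for al in(45,30):
   for h in(-90,-70):
    for fl in(np.eye(3),F):
      R=tool(h,al)@fl;P=J+[0,0,66]+18.7*R[:,2];Pp,Rp=place(al,66);Rp=Rp@fl
      print(al,h,fl[0,0]);chain(q,[("up",np.array([430,-40,240]),tool(h,0)@fl),("pre",P-90*R[:,2],R),("pick",P,R),("lift",P+[0,0,90],R),("above",Pp+[0,0,80],Rp),("place",Pp,Rp)])
E
time timeout 200 python3 chain.py
```

```text
45 -90 1.0
up 0.0 [-0.91  0.65  1.3   2.12 -0.77  0.98 -2.32]
pre 0.0 [-1.3   1.38  1.29  1.97 -0.69  0.87 -2.93]
pick 0.0 [-1.16  1.43  1.17  2.   -0.79  0.68 -2.85]
lift 0.0 [-1.18  1.24  1.25  2.03 -0.56  0.71 -2.91]
above 2.647 [-0.8   0.6   0.56  2.08 -1.09  0.61 -2.93]
place 1.911 [-0.53  0.7   0.18  2.07 -1.09  0.35 -2.93]
45 -90 -1
up 0.0 [ 0.17  0.29 -0.14  2.12  0.06  0.73 -0.01]
pre 0.0 [-0.56  0.79  0.13  1.97  0.79  0.94 -1.12]
pick 0.0 [-0.51  0.91  0.21  2.    0.91  0.75 -1.2 ]
lift 0.0 [-0.5   0.72  0.2   2.03  0.85  0.87 -1.06]
above 0.0 [-0.1   0.57 -0.39  2.04  0.06  0.38 -0.9 ]
place 0.0 [-0.04  0.75 -0.47  2.06  0.55  0.24 -1.32]
45 -70 1.0
up 0.0 [-0.81  0.51  1.1   2.12 -0.61  0.87 -2.14]
pre 0.0 [-1.33  1.18  1.12  2.19 -0.59  0.39 -2.78]
pick 0.0 [-1.15  1.29  1.02  2.17 -0.96  0.24 -2.43]
lift 0.0 [-1.19  1.1   1.13  2.21 -0.55  0.3  -2.67]
above 2.647 [-0.8   0.6   0.56  2.08 -1.09  0.61 -2.93]
place 1.911 [-0.53  0.7   0.18  2.07 -1.09  0.35 -2.93]
45 -70 -1
up 0.0 [ 0.23  0.3  -0.21  2.12  0.09  0.73  0.31]
pre 0.0 [-0.64  0.74  0.16  2.19  1.18  0.74 -1.
[... 884 characters left out ...]
-70 1.0
up 0.0 [-0.81  0.51  1.1   2.12 -0.61  0.87 -2.14]
pre 0.0 [-1.16  0.99  1.12  2.21 -0.84  0.45 -2.34]
pick 0.0 [-0.92  1.05  0.88  2.18 -1.08  0.24 -2.11]
lift 0.0 [-0.98  0.85  0.99  2.19 -0.52  0.33 -2.53]
above 0.048 [-0.02  0.57 -0.35  2.16 -1.09  0.24 -2.81]
place 4.207 [-0.04  0.74 -0.31  2.08 -1.09  0.24 -2.75]
30 -70 -1
up 0.0 [ 0.23  0.3  -0.21  2.12  0.09  0.73  0.31]
pre 0.0 [-0.42  0.6   0.09  2.21  1.03  0.56 -0.94]
pick 0.0 [-0.43  0.8   0.23  2.18  1.29  0.37 -1.18]
lift 0.0 [-0.39  0.58  0.18  2.19  1.    0.5  -0.81]
above 0.001 [ 0.43  0.8  -0.97  2.17  1.18  0.24 -1.82]
place 0.0 [ 0.39  1.   -0.92  2.17  1.86  0.29 -2.37]
real	0m24.326s
user	0m24.396s
sys	0m0.293s
```

```bash
cat > plan.py <<'E'
from chain import *
F=np.diag([-1,-1,1])
AL=55;S=66
Rk=tool(-90,AL)@F;Pk=J+[0,0,S]+18.7*Rk[:,2]
Pp,Rp=place(AL,S);Rp=Rp@F
def hand(yaz): # tool down, y at azimuth yaz
    return tool(yaz+90,0)
HP=C+[0,0,151-18.7]
E
timeout 200 python3 - <<'E'
import plan
from plan import *
q=ctrl.read_state()["qpos"]
for al in(50,60):
  R=tool(-90,al)@F;P=J+[0,0,66]+18.7*R[:,2];Pp,Rp=place(al,66);Rp=Rp@F
  chain(q,[("up",np.array([430,-40,240]),tool(-90,0)@F),("pre",P-90*R[:,2],R),("pick",P,R),("lift",P+[0,0,90],R),("above",Pp+[0,0,80],Rp),("place",Pp,Rp),("back",Pp-100*Rp[:,2],Rp),("hup",HP+[0,0,80],hand(65)),("h",HP,hand(65)),("turn",HP,hand(0))])
print(Pk,Pp);go(np.array([430,-40,240]),tool(-90,0)@F);go(Pk-90*Rk[:,2],Rk)
E
```

```text
up 0.0 [ 0.17  0.29 -0.14  2.12  0.06  0.73 -0.01]
pre 0.0 [-0.62  0.84  0.15  1.94  0.8   1.   -1.16]
pick 0.0 [-0.55  0.95  0.22  1.98  0.92  0.83 -1.24]
lift 0.0 [-0.55  0.76  0.22  2.02  0.88  0.93 -1.1 ]
above 0.0 [-0.21  0.56 -0.29  2.    0.08  0.47 -0.95]
place 0.0 [-0.25  0.71 -0.24  2.01  0.12  0.31 -0.96]
back 0.0 [-0.06  0.54 -0.45  2.02  0.22  0.51 -1.06]
hup 0.0 [-0.1   0.73 -0.75  1.63  0.56  1.01  0.11]
h 0.0 [-0.15  0.83 -0.67  1.66  0.63  0.88  0.05]
turn 0.0 [-0.32  0.75 -0.4   1.66  0.38  0.8  -0.89]
up 0.0 [ 0.17  0.29 -0.14  2.12  0.06  0.73 -0.01]
pre 0.0 [-0.7   0.96  0.18  1.87  0.81  1.13 -1.22]
pick 0.0 [-0.62  1.04  0.25  1.93  0.92  0.96 -1.29]
lift 0.0 [-0.63  0.85  0.26  1.98  0.91  1.05 -1.18]
above 0.0 [-0.37  0.58 -0.16  1.9   0.14  0.67 -1.05]
place 0.0 [-0.4   0.72 -0.12  1.91  0.16  0.51 -1.07]
back 0.0 [-0.36  0.55 -0.18  1.89  0.14  0.71 -1.05]
hup 0.0 [-0.23  0.66 -0.53  1.63  0.39  0.96  0.23]
h 0.0 [-0.27  0.77 -0.48  1.66  0.45  0.82  0.19]
turn 0.0 [-0.46  0.72 -0.19  1.66  0.19  0.77 -0.74]
[470.5        -54.81814323  55.27412064] [483.31167059 235.18891537  74.3       ]
rot [ 15.53 -23.47 -72.9 ] | 78.1 shift before rot [ 0.0317 -0.0172  0.0069] after rot [ 0.025   0.0255 -0.0083] 36.7 world [25.5 25.   8.3]
rot [-21.3  -69.88 -76.92] | 106.1 shift before rot [ 0.0219 -0.0588  0.1518] after rot [0.1504 0.066  0.0029] 164.3 world [  66.    83.9 -124.9]
```

Request:
carry_out(deltas=[1.94,-2.93,-9.11,0,0,0,-0.7,1.94,-2.93,-9.11,0,0,0,-0.7,1.94,-2.93,-9.11,0,0,0,-0.7,1.94,-2.93,-9.11,0,0,0,-0.7,1.94,-2.93,-9.11,0,0,0,-0.7,1.94,-2.93,-9.11,0,0,0,-0.7,1.94,-2.93,-9.11,0,0,0,-0.7,1.94,-2.93,-9.11,0,0,0,-0.7,0,0,0,0.025,0.0255,-0.0083,-0.7,0,0,0,0,0,0,-0.7])

```text
clock: 3.6
eef_pos: [432.7, -36.2, 239.1]
tool_rot: [3.141, 0.002, 1.578]
force: [-0.3, 0.0, -0.2]
width: 72.7
gripper_force: 0.0
```

```bash
sed -i 's/AL=55/AL=60/' plan.py
python3 - <<'E'
from plan import *
s=ctrl.read_state();print(s["qpos"].round(2),s["width"])
x,R=fk(s["qpos"],PP,SG);print(x-s["eef_pos"],np.degrees((R.inv()*Ro.from_euler("xyz",s["tool_rot"])).magnitude()))
go(np.array([430,-40,240]),tool(-90,0)@F);go(Pk-90*Rk[:,2],Rk);print(Pk-90*Rk[:,2])
E
```

```text
[ 0.09  0.31 -0.09  2.08  0.04  0.75 -0.02] 72.67535555006403
[16.27368896 12.66178792  2.36531218] 0.012305717119814319
rot [0.04 0.09 0.39] | 0.4 shift before rot [-0.0037 -0.0027 -0.0009] after rot [-0.0038 -0.0027 -0.0009] 4.7 world [-2.7 -3.8  0.9]
rot [  0.24 -59.91   0.34] | 59.9 shift before rot [0.0584 0.0381 0.1374] after rot [0.1483 0.0378 0.0181] 154.1 world [  37.8   58.5 -137.5]
[470.5         22.24761129 101.65      ]
```

Request:
carry_out(deltas=[0,-10,0,0,0,0,-0.7,0,-10,0,0,0,0,-0.7,0,-10,0,0,0,0,-0.7,0,-10,0,0,0,0,-0.7,0,-10,0,0,0,0,-0.7,0,-10,0,0,0,0,-0.7,0,0,0,0.037,0.0095,0.0045,-0.7,0,0,0,0.037,0.0095,0.0045,-0.7,0,0,0,0.037,0.0095,0.0045,-0.7,0,0,0,0.037,0.0095,0.0045,-0.7,0,0,0,0,0,0,-0.7])

```text
clock: 4.97
eef_pos: [467.7, 22.1, 100.6]
tool_rot: [-3.14, 1.045, 1.58]
force: [-0.5, 0.1, 1.2]
width: 72.4
gripper_force: 0.0
```

Run:
```python
from plan import *
import cv2
s=ctrl.read_state();print(s["qpos"].round(2),s["width"])
go(Pk,Rk);print(Pk)
t=ctrl.get_image("top")[:,:,::-1];u=ctrl.get_image("scene")[:,:,::-1]
r=lambda i:cv2.resize(i,(400,400))
cv2.imwrite("pics/p2.png",np.hstack([r(t[200:320,250:370]),r(u[170:310,230:370])]))
```

```text
[-0.76  1.    0.16  1.89  0.74  1.12 -1.25] 72.38956454992841
rot [ 0.37 -0.14  0.27] | 0.5 shift before rot [-0.0011  0.0022  0.0894] after rot [-0.0009  0.0028  0.0894] 89.4 world [  2.8 -77.8 -43.9]
[470.5        -55.69467505  56.65      ]
```

View pics/p2.png

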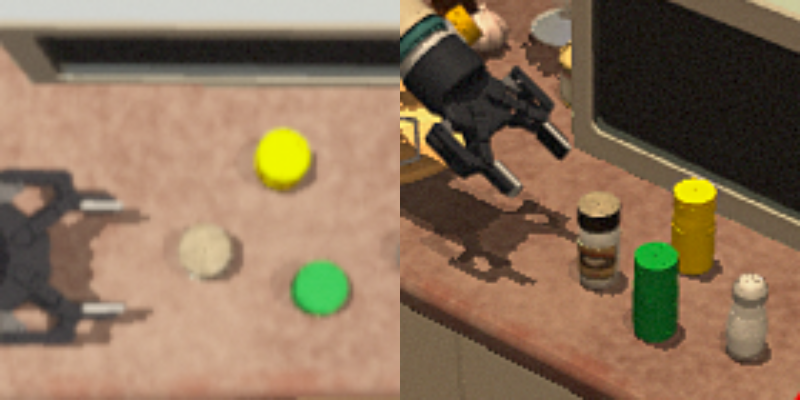

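The fingers straddle the jar's line in the top view: they sit at rows 207 and 307 of the crop and the jar at (205,250). The way in is clear, so I'll advance and close.

Request:
carry_out(deltas=[0,0,0.2,-0.001,0.003,0.022,-0.7,0,0,0,0,0,0.023,-0.7,0,0,0,0,0,0.022,-0.7,0,0,0,0,0,0.022,-0.7,0,0,0,0,0,0,-0.7,0,0,0,0,0,0,1,0,0,0,0,0,0,1,0,0,0,0,0,0,1,0,0,0,0,0,0,1,0,0,0,0,0,0,1])

```text
clock: 6.32
eef_pos: [471.2, -55.4, 58.8]
tool_rot: [3.136, 1.041, 1.57]
force: [0.3, 3.9, 6.7]
width: 41.3
gripper_force: 59.9
```

Run:
```python
from plan import *
s=ctrl.read_state();print(s["qpos"].round(2),s["width"],s["gripper_force"],s["force"])
go(Pk,Rk); go(Pk+[0,0,110],Rk)
go(Pp+[0,0,80],Rp,(Pk+[0,0,110],Rk)); print(Pp)
```

```text
[-0.68  1.07  0.22  1.98  0.86  0.95 -1.34] 41.31671547536133 59.945965310325846 [0.30340182 3.93474798 6.72917727]
rot [ 0.26 -0.33 -0.03] | 0.4 shift before rot [ 0.0017 -0.0007  0.0013] after rot [ 0.0017 -0.0007  0.0013] 2.3 world [-0.7 -0.3 -2.2]
rot [ 0.26 -0.33 -0.03] | 0.4 shift before rot [-0.0932 -0.0004 -0.0542] after rot [-0.0935 -0.0007 -0.0537] 107.8 world [ -0.7  -0.3 107.8]
rot [12.93 59.03 22.39] | 64.4 shift before rot [ 0.1561  0.0128 -0.2457] after rot [ 0.2696 -0.1099  0.0123] 291.4 world [ 12.8 290.9 -12.3]
[483.31167059 235.18891537  74.3       ]
```

Request:
carry_out(deltas=[0,0,0,-0.0155,0,-0.009,1,0,0,0,-0.026,0,-0.015,1,0,0,0,-0.026,0,-0.015,1,0,0,0,-0.026,0,-0.015,1,1.85,8.43,3.2,0,0,0,1,1.85,8.43,3.2,0,0,0,1,1.85,8.43,3.2,0,0,0,1,1.85,8.43,3.2,0,0,0,1,1.85,8.43,3.2,0,0,0,1,1.85,8.43,3.2,0,0,0,1,1.85,8.43,3.2,0,0,0,1,0,0,0,0,0,0,1])

```text
clock: 7.82
eef_pos: [468.0, -62.9, 166.7]
tool_rot: [-3.139, -0.004, 1.13]
force: [0.3, 0.8, -1.6]
width: 41.3
gripper_force: 60.8
```

Run:
```python
from plan import *
import cv2
s=ctrl.read_state();print(s["qpos"].round(2),s["width"],s["gripper_force"],s["force"])
go(Pp+[0,0,80],Rp); print(Pp)
t=ctrl.get_image("top")[:,:,::-1];u=ctrl.get_image("scene")[:,:,::-1]
r=lambda i:cv2.resize(i,(400,400))
cv2.imwrite("pics/p3.png",np.hstack([r(t[180:330,130:350]),r(u[100:280,200:380])]))
```

```text
[ 0.21  0.48 -0.18  2.06  0.14  0.61 -0.51] 41.29985608383205 60.79581263009459 [ 0.34073414  0.83948451 -1.56945443]
rot [-0.12 -0.22 -0.58] | 0.6 shift before rot [ 0.276  -0.1134  0.0137] after rot [ 0.2772 -0.1107  0.0124] 298.7 world [ 15.3 298.1 -12.4]
[483.31167059 235.18891537  74.3       ]
```

View pics/p3.png

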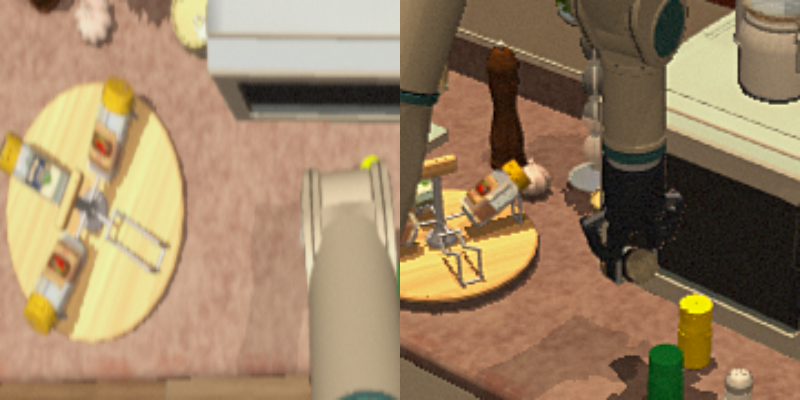

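```bash
sed -i 's/S=66/S=68/' plan.py
python3 - <<'E'
from plan import *
s=ctrl.read_state();R=Ro.from_euler("xyz",s["tool_rot"]).as_matrix()
u0=Rp.T@(dd*np.cos(np.pi/6)+[0,0,.5]);u=R@u0
G=s["eef_pos"]-18.7*R[:,2]
print("lid px",proj("scene",G+28*u),"foot",proj("scene",G-68*u),u0)
go(Pp+[0,0,80],Rp);print(Pp)
# current carousel recheck: predicted rail ends
for a in(15,-15):
  t=np.array([-dd[1],dd[0],0])
  print(proj("top",C+118*dd+a*t+[0,0,81]),proj("scene",C+118*dd+a*t+[0,0,81]))
print(proj("scene",C+[0,0,164]))
E
```

```text
lid px [308.6 219.2] foot [294.1 217.8] [-8.66025404e-01  1.11022302e-16 -5.00000000e-01]
rot [-0.12 -0.25  0.01] | 0.3 shift before rot [ 0.2702 -0.1095  0.0125] after rot [ 0.2703 -0.1096  0.011 ] 291.9 world [ 13.4 291.4 -11. ]
[482.58790359 233.61533304  75.3       ]
[218.6 269.8] [236.7 212.2]
[213.9 279.9] [227.6 215. ]
[214.9 172.6]
```

Request:
carry_out(deltas=[-0.12,-0.25,0,0.0445,-0.01825,0.002,1,0,0,0,0.0445,-0.01825,0.002,1,0,0,0,0.0445,-0.01825,0.002,1,0,0,0,0.0445,-0.01825,0.002,1,0,0,0,0.0445,-0.01825,0.002,1,0,0,0,0.0435,-0.01825,0.002,1,0,0,0,0,0,0,1,0,0,0,0,0,0,1])

```text
clock: 8.93
eef_pos: [479.8, 231.9, 154.2]
tool_rot: [3.142, 0.001, 1.146]
force: [-0.5, -0.0, -2.0]
width: 41.1
gripper_force: 60.8
```

Run:
```python
from plan import *
s=ctrl.read_state();print(s["qpos"].round(2),s["force"])
go(Pp+[0,0,80],Rp);go(Pp+5*dd+[0,0,12],Rp);print(Pp)
```

```text
[-0.41  0.57 -0.14  1.92  0.12  0.66 -1.05] [-0.53925008 -0.00393032 -2.021564  ]
rot [0.   0.05 0.36] | 0.4 shift before rot [ 0.0028  0.0018 -0.0011] after rot [ 0.0028  0.0018 -0.0011] 3.5 world [2.8 1.7 1.1]
rot [0.   0.05 0.36] | 0.4 shift before rot [-0.0022  0.0018  0.0669] after rot [-0.0022  0.0018  0.0669] 66.9 world [  0.7  -2.8 -66.9]
[482.58790359 233.61533304  75.3       ]
```

Request:
carry_out(deltas=[0,0,0.4,-0.0022,0.0018,0.02,1,0,0,0,0,0,0.024,1,0,0,0,0,0,0.023,1,0,0,0,0,0,0,1,0,0,0,0,0,0,1])

```text
clock: 9.55
eef_pos: [482.2, 227.5, 88.1]
tool_rot: [3.141, -0.001, 1.134]
force: [1.2, 0.7, -0.9]
width: 41.5
gripper_force: 60.9
```

Run:
```python
from plan import *
import cv2
s=ctrl.read_state();print(s["qpos"].round(2),s["force"])
go(Pp,Rp);go(Pp+5*dd,Rp)
t=ctrl.get_image("top")[:,:,::-1];u=ctrl.get_image("scene")[:,:,::-1]
r=lambda i:cv2.resize(i,(400,400),interpolation=cv2.INTER_CUBIC)
cv2.imwrite("pics/p4.png",np.hstack([r(t[200:320,130:250]),r(u[150:270,170:290])]))
```

```text
[-0.42  0.67 -0.11  1.97  0.15  0.51 -1.07] [ 1.24410757  0.68803594 -0.9411279 ]
rot [ 0.05 -0.04 -0.31] | 0.3 shift before rot [ 0.0057 -0.0023  0.0128] after rot [ 0.0057 -0.0022  0.0128] 14.2 world [  0.4   6.1 -12.8]
rot [ 0.05 -0.04 -0.31] | 0.3 shift before rot [ 0.0007 -0.0022  0.0128] after rot [ 0.0007 -0.0022  0.0128] 13.0 world [ -1.7   1.6 -12.8]
```

View pics/p4.png

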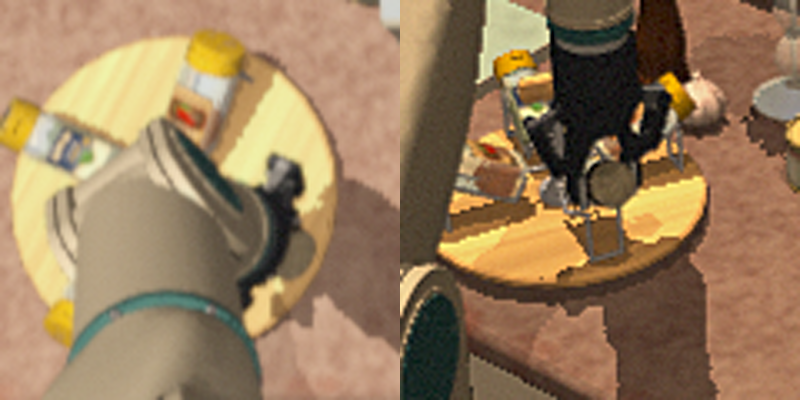

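Top crop: the gripper is over the empty cradle. Scene crop: the lid is at (612,183), centred on the rails' legs at (588–622, 255). Lowering gently.

Request:
carry_out(deltas=[0,0,-0.3,0.0007,-0.0022,0.004,1,0,0,0,0,0,0.004,1,0,0,0,0,0,0.002,1,0,0,0,0,0,0,1])

```text
clock: 10.15
eef_pos: [482.3, 231.3, 79.2]
tool_rot: [3.138, -0.006, 1.141]
force: [-0.1, 1.4, 10.9]
width: 41.5
gripper_force: 61.6
```

Request:
carry_out(deltas=[0,0,0,0.002,0,0.0007,1,0,0,0,0.002,0,0.001,1,0,0,0,0,0,0,1])

```text
clock: 10.52
eef_pos: [483.6, 234.2, 77.5]
tool_rot: [3.139, -0.004, 1.14]
force: [-1.5, -1.1, 11.5]
width: 41.4
gripper_force: 61.7
```

Run:
```python
from plan import *
s=ctrl.read_state();print(s["force"],s["torque"]);go(Pp,Rp)
G=s["eef_pos"]+[0,0,18.7];print("radial foot",np.dot((G-C)[:2],dd[:2])-68*.866,"lateral",np.dot((G-C)[:2],[-dd[1],dd[0]]),"z foot",G[2]-34)
```

```text
[-1.45796868 -1.12505461 11.51065917] [-0.0179878   0.17806291  0.09392402]
rot [ 0.16 -0.25  0.03] | 0.3 shift before rot [-0.001  -0.0006  0.0022] after rot [-0.001  -0.0006  0.0022] 2.5 world [-1.  -0.6 -2.2]
radial foot 44.01352260549961 lateral 0.6326149052450702 z foot 62.16155803586349
```

Request:
carry_out(deltas=[0,0,0,0.0015,0,0.0006,1,0,0,0,0.001,0,0.0005,1,0,0,0,0,0,0,1])

```text
clock: 10.9
eef_pos: [484.4, 236.2, 76.2]
tool_rot: [3.139, -0.004, 1.14]
force: [-0.9, -0.8, 10.1]
width: 41.8
gripper_force: 61.7
```

Request:
carry_out(deltas=[0,0,0,0.0015,0,0.0008,1,0,0,0,0.0015,0,0.0008,1,0,0,0,0,0,0,1])

```text
clock: 11.28
eef_pos: [484.9, 237.2, 75.5]
tool_rot: [3.139, -0.001, 1.14]
force: [-4.1, -4.8, 21.9]
width: 41.4
gripper_force: 62.5
```

Request:
carry_out(deltas=[0,0,0,-0.0007,0,-0.001,1,0,0,0,0,0,0,0.1,0,0,0,0,0,0,-0.1,0,0,0,0,0,0,-0.4,0,0,0,0,0,0,-0.7,0,0,0,0,0,0,-0.7])

```text
clock: 12.02
eef_pos: [484.0, 237.6, 73.9]
tool_rot: [3.142, -0.001, 1.14]
force: [-0.0, 0.0, 0.5]
width: 72.8
gripper_force: 0.0
```

Run:
```python
from plan import *
s=ctrl.read_state();print(s["force"],s["qpos"].round(2));go(HP+[0,0,80],hand(65.3));go(HP+[0,0,80],hand(65.3),(s["eef_pos"]+[0,0,100],Ro.from_euler("xyz",s["tool_rot"]).as_matrix()))
```

```text
[-0.04182206  0.02405811  0.48101179] [-0.44  0.7  -0.11  1.96  0.15  0.49 -1.08]
rot [ 5.000e-02 -4.000e-02 -8.999e+01] | 90.0 shift before rot [ 0.0998  0.0004 -0.1383] after rot [-0.0004  0.0997 -0.1384] 170.6 world [ 42.   90.4 138.4]
rot [ 5.000e-02 -4.000e-02 -8.999e+01] | 90.0 shift before rot [ 0.0997  0.0004 -0.0383] after rot [-0.0004  0.0997 -0.0384] 106.8 world [42.  90.4 38.4]
```

Request:
carry_out(deltas=[0,0,0,0,0,-0.02,-0.7,0,0,0,0,0,-0.04,-0.7,0,0,0,0,0,-0.04,-0.7,0,0,0,0,0,-0.04,-0.7,0,0,-10,0,0,0,-0.7,0,0,-10,0,0,0,-0.7,0,0,-10,0,0,0,-0.7,0,0,-10,0,0,0,-0.7,0,0,-10,0,0,0,-0.7,0,0,-10,0,0,0,-0.7,0,0,-10,0,0,0,-0.7,0,0,-10,0,0,0,-0.7])

```text
clock: 13.52
eef_pos: [483.9, 237.2, 213.9]
tool_rot: [3.141, -0.0, 2.542]
force: [-0.7, -0.8, -0.5]
width: 72.2
gripper_force: 0.0
```

Run:
```python
from plan import *
import cv2
s=ctrl.read_state();print(s["force"],s["qpos"].round(2));go(HP+[0,0,80],hand(65.3))
t=ctrl.get_image("top")[:,:,::-1];u=ctrl.get_image("scene")[:,:,::-1]
r=lambda i:cv2.resize(i,(400,400),interpolation=cv2.INTER_CUBIC)
cv2.imwrite("pics/p5.png",np.hstack([r(t[200:320,130:250]),r(u[150:270,170:290])]))
u_=dd*np.cos(np.pi/6)+[0,0,.5];f=C+45*dd+[0,0,60]
print("scene foot/lid",[(proj("scene",f+a*u_)-[170,150])/.3+[400,0] for a in(0,96)],"top lid",(proj("top",f+96*u_)-[130,200])/.3)
```

```text
[-0.74022488 -0.81223635 -0.5079101 ] [-0.14  0.54 -0.55  1.84  0.36  0.86  0.11]
rot [ 0.05  0.   -9.67] | 9.7 shift before rot [0.0165 0.0987 0.0017] after rot [-0.0004  0.1001  0.0016] 100.1 world [42.1 90.8 -1.6]
scene foot/lid [array([577.66666667, 191.        ]), array([609.66666667, 193.33333333])] top lid [292. 253.]
```

View pics/p5.png

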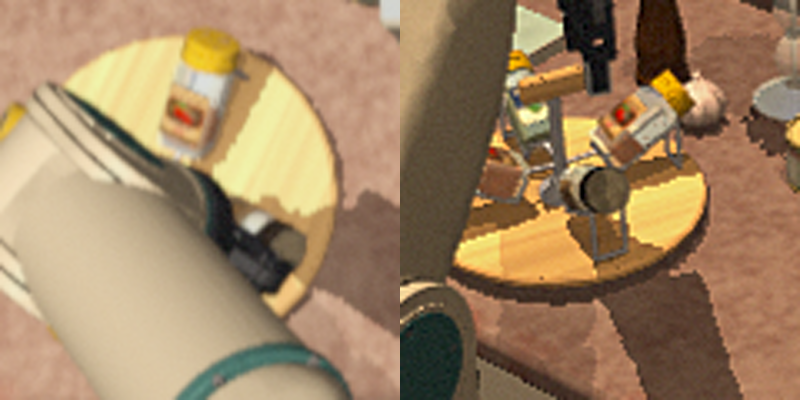

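Request:
carry_out(deltas=[0,0,-9.7,0,0,0,-0.7,0,0,0,0,0.033,0,-0.7,0,0,0,0,0.033,0,-0.7,0,0,0,0,0.034,0,-0.7,0,0,0,0,0,0,-0.7,0,0,0,0,0,0,-0.7])

```text
clock: 14.38
eef_pos: [525.8, 327.3, 213.7]
tool_rot: [-3.141, 0.0, 2.704]
force: [-0.1, -0.3, 0.3]
width: 72.4
gripper_force: 0.0
```

Run:
```python
from plan import *
import cv2
s=ctrl.read_state();print(s["force"],s["qpos"].round(2));go(HP,hand(65.3))
t=ctrl.get_image("top")[:,:,::-1];u=ctrl.get_image("scene")[:,:,::-1]
r=lambda i:cv2.resize(i,(400,400),interpolation=cv2.INTER_CUBIC)
cv2.imwrite("pics/p6.png",np.hstack([r(t[200:320,130:250]),r(u[130:230,170:270])]))
t_=np.array([-dd[1],dd[0],0])
print([(proj("scene",C+a*t_+[0,0,151])-[170,130])/.25+[400,0] for a in(32,-32)])
```

```text
[-0.06781223 -0.26393772  0.25731168] [-0.26  0.66 -0.57  1.62  0.4   0.99  0.17]
rot [-0.03  0.01 -0.4 ] | 0.4 shift before rot [0.0001 0.0008 0.0814] after rot [0.0001 0.0007 0.0814] 81.5 world [  0.2   0.7 -81.4]
[array([619.2, 174.4]), array([542.4, 194.8])]
```

View pics/p6.png

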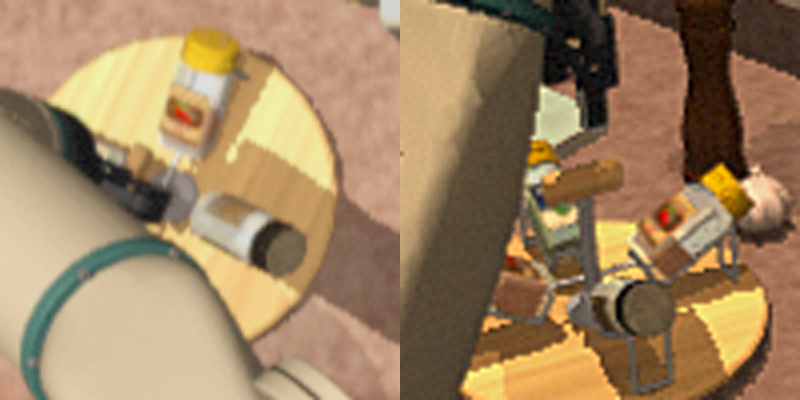

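The jar lies in the cradle with its lid outward (top crop: foot near (205,210), lid near (280,248)). The bar end at (622,175) in the scene crop is where I predicted. Next is down to the handle and grip.

Request:
carry_out(deltas=[0,0,-0.4,0,0.0008,0.021,-0.7,0,0,0,0,0,0.02,-0.7,0,0,0,0,0,0.02,-0.7,0,0,0,0,0,0.02,-0.7,0,0,0,0,0,0,-0.7,0,0,0,0,0,0,1,0,0,0,0,0,0,1,0,0,0,0,0,0,1,0,0,0,0,0,0,1,0,0,0,0,0,0,1,0,0,0,0,0,0,1])

```text
clock: 15.85
eef_pos: [528.1, 331.5, 134.4]
tool_rot: [3.134, 0.002, 2.713]
force: [2.8, 4.9, 0.6]
width: 13.3
gripper_force: 59.5
```

Request:
carry_out(deltas=[0,0,2.4,0,0.004,0,1,0,0,4,0,0,0,1,0,0,6,0,0,0,1,0,0,7,0,0,0,1,0,0,7,0,0,0,1,0,0,7,0,0,0,1,0,0,7,0,0,0,1,0,0,7,0,0,0,1,0,0,7,0,0,0,1,0,0,6,0,0,0,1,0,0,3,0,0,0,1,0,0,2,0,0,0,1])

```text
clock: 17.35
eef_pos: [529.2, 332.1, 134.4]
tool_rot: [3.139, -0.001, 1.569]
force: [1.1, -1.9, 5.7]
width: 13.2
gripper_force: 60.2
```

Request:
carry_out(deltas=[0,0,0,0,0,0,1])

```text
clock: 17.48
eef_pos: [529.1, 332.1, 134.4]
tool_rot: [3.139, -0.001, 1.569]
force: [-0.1, -2.1, 5.7]
width: 12.9
gripper_force: 60.3
```

Run:
```python
from plan import *
import cv2
s=ctrl.read_state();print(s["force"],s["torque"],s["qpos"].round(2),np.degrees(s["tool_rot"]))
t=ctrl.get_image("top")[:,:,::-1];u=ctrl.get_image("scene")[:,:,::-1]
r=lambda i:cv2.resize(i,(400,400),interpolation=cv2.INTER_CUBIC)
cv2.imwrite("pics/p7.png",np.hstack([r(t[200:320,130:250]),r(u[150:270,170:290])]))
C=np.array([528,330,0]);f=C+[-45,0,60];u_=np.array([-.866,0,.5])
print("top",[(proj("top",f+a*u_)-[130,200])/.3 for a in(0,96)],"scene",[(proj("scene",f+a*u_)-[170,150])/.3+[400,0] for a in(0,96)])
```

```text
[-0.08613497 -2.09516169  5.70577931] [-0.41494329  0.0299035   0.00544238] [-0.48  0.71 -0.21  1.68  0.2   0.77 -0.78] [ 1.79857180e+02 -4.01902870e-02  8.99192988e+01]
top [array([161.66666667, 245.66666667]), array([143.        , 347.33333333])] scene [array([526.66666667, 187.33333333]), array([457.66666667, 185.66666667])]
```

View pics/p7.png

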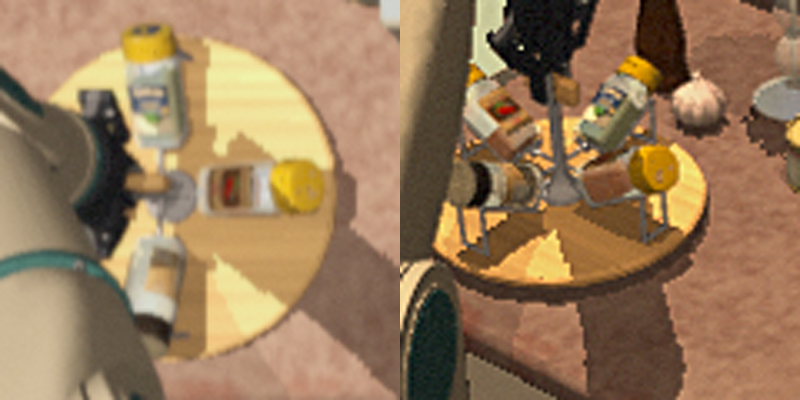

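Run:
```python
from h import *
C=np.array([528.5,331.5,0])
for a in(-3,0,3):
  r=np.radians(a);v=np.array([np.sin(r),-np.cos(r),0])  # ccw by a
  print(a,[((proj("top",C+k*v+[0,0,z])-[130,200])/.3).round(1) for k,z in((45,60),(128.1,108))], [((proj("scene",C+k*v+[0,0,z])-[170,150])/.3+[400,0]).round(1) for k,z in((45,60),(128.1,108))])
```

```text
-3 [array([214.3, 193. ]), array([302. , 191.3])] [array([591.7, 182. ]), array([652. , 171.7])]
0 [array([214.3, 190. ]), array([302.3, 183. ])] [array([593.3, 181. ]), array([657. , 168.3])]
3 [array([214.3, 187.3]), array([302. , 174.7])] [array([595., 180.]), array([661.7, 165. ])]
```

Run:
```python
from h import *
import cv2
from scipy.optimize import least_squares
im=cv2.cvtColor(ctrl.get_image("top"),cv2.COLOR_RGB2HSV)
m=cv2.inRange(im,(20,180,90),(32,255,255));m[:200]=0;m[320:]=0;m[:,:130]=0;m[:,250:]=0
n,l,st,ce=cv2.connectedComponentsWithStats(m)
big=[(st[i,4],ce[i]+0) for i in range(1,n) if st[i,4]>30];print(big)
for C in ([528.5,331.5,0],[526,328,0],[529,332,0]):
  C=np.array(C,float)
  for a in(-2,0,2):
    r=np.radians(a);out=[]
    for v in([np.sin(r),-np.cos(r),0],[np.cos(r),np.sin(r),0]):
      out.append(proj("top",C+(45+85*.866)*np.array(v)+[0,0,60+42.5]))
    print(C,a,out)
```

```text
[(np.int32(98), array([174.21428571, 213.57142857])), (np.int32(187), array([218.60962567, 255.26203209]))]
[528.5 331.5   0. ] -2 [array([217.5, 256.7]), array([175.7, 212.6])]
[528.5 331.5   0. ] 0 [array([217.6, 255.1]), array([174.2, 212.6])]
[528.5 331.5   0. ] 2 [array([217.6, 253.6]), array([172.7, 212.6])]
[526. 328.   0.] -2 [array([218.8, 257.6]), array([177. , 213.5])]
[526. 328.   0.] 0 [array([218.9, 256. ]), array([175.5, 213.5])]
[526. 328.   0.] 2 [array([218.9, 254.5]), array([173.9, 213.5])]
[529. 332.   0.] -2 [array([217.4, 256.5]), array([175.5, 212.4])]
[529. 332.   0.] 0 [array([217.4, 255. ]), array([174. , 212.4])]
[529. 332.   0.] 2 [array([217.4, 253.4]), array([172.5, 212.5])]
```

The image confirms the angle to within about 1°, and the handle is gripped at 60 N.

```bash
python3 -c "
from cell import ctrl
print(ctrl.finish_job())"
```

```text
the job is handed in; nothing more can be done
None
```

The dark jar lies in the cradle, lid outwards and foot against the stop, and the carousel is turned so it points to the front within about 1°; I handed the job in at about 18 s with the gripper still holding the handle.

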